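# Gauge a plaster moulding with the flip stop

### The arm

A 7-joint arm with a two-finger parallel gripper is mounted at the origin on the work surface. World frame = base frame: x ahead of the robot, y to its left, z up, the work surface at z = 0. Lengths are in mm, angles in degrees, forces in N, time in s.
With the tool pointing down it reaches from about 425 to 825 mm from the base axis. Payload 3.6 kg.
Tool frame: the origin (TCP) lies midway between the tips of the shut fingers; the grasp point (between the pads) lies 19 mm behind it (env.tcp_to_grasp is the distance from the TCP to the grasp point, in mm); z points along the fingers, y is the direction in which the jaws open and shut (so a half turn about z gives the same grasp; the last joint's range is limited). The gripper opens to 85 mm and grips with 20 to 120 N. Pads are 22 mm wide; open, the fingers measure 114 mm over their backs; the gripper's body (76 mm by 85 mm) begins 54 mm behind the grasp point. The pads swing forward as they close: fully open they stand 13 mm farther back than shut.
Start: joints at [-65.575, 35.231, -0.722, 81.555, 0.464, 63.22, -2.315], TCP at [284.329, 584.482, 231.297] pointing down, gripper open.
Joint ranges: [-178.69, 178.69], [-17.37, 117.87], [-77.05, 75.6], [15.02, 138.74], [-78.02, 258.01], [0.78, 113.62], [-162.83, 162.83]. Speed limits (degrees/s): [159.86, 159.86, 180, 180, 180, 180, 180].

### API

Orientations are given as [roll, pitch, yaw] about the fixed x, y, z axes, in that order (R = Rz(yaw) Ry(pitch) Rx(roll)).
In Python, from station import env gives the robot as it stands.
- The arm moves only by the shell command python3 -m crank 'ROWS' [FORCE]. ROWS is JSON, a list of rows, each an object with "grip": the opening, from 0 (shut) to 1 (fully open); "linear": the shift along the world's x, y, z in m, a list of three; "angular": the turn, a rotation vector about the world's x, y, z in degrees, a list of three. A call has 1 to 10 rows; each row is the pose to reach, as a shift and turn from the pose commanded when the call began; what a row does not reach only later rows make up. A row lasts 1/12 s, in which the tool goes at most 41.7 mm and 7.16 degrees, less where a joint would pass 70% of its speed; a pose out of reach is approached as far as the arm can. A call with a gripper value outside its range is refused whole. The fingers move at their own pace and stop on an object; FORCE is the grip in N (left out, the last holds). Time passes only in rows, so rows that repeat a pose let the fingers close. It gives the time, the measured TCP pose, the force and the opening at its end, in the units of the state.
- env.get_state(): the state, without advancing time (a new reading comes with each control period).
- env.read_camera(name): name is "side" or "top" or "wrist"; returns a dict with "color" (480x640x3 uint8, red, green, blue), "K" (3x3 intrinsics, pixels), "cam_to_world" (4x4, takes a point from camera to world coordinates). Camera axes: x right, y up, looking along -z (the intrinsics and any distortion apply to the point x, -y, -z); pixel columns grow to the right and rows downward; lengths in mm; the calibration is good to about 2 mm. A picture is of the moment at which its call begins. There is no depth.
- env.sign_off(): hands the job in, once; it reports no verdict.
The state is a dict: "clock": time; "joint_positions": joint angles; "dq": joint speeds; "joint_efforts": joint torques, N m; "tool_pos": TCP position; "eef_rot": TCP orientation; "ft_force": force on the tool from outside, world axes, zero at the start; "torque": the same for the moment, N m; "finger_gap": finger opening in mm.
Only numpy, scipy, OpenCV 4.12 (cv2) and the standard library are available. Lean on these libraries where they do the work, as an engineer would, in place of code of your own. Each camera call takes 0.05 s, during which the arm holds its last target. There are 200 camera calls.

### The job

Set the plaster moulding to length for sawing: flip the hinged stop fully down onto the bed, then slide the moulding snug along the fence and gently up against the lowered stop until you feel it touch, keeping a light press on the stop for a moment. Then let go and flip the stop back up well clear, leaving the moulding exactly where it was gauged; the plaster is fresh and chips if pressed hard, and the other things on the bench stay where they are.

Things in the scene. Friction and masses are not known exactly. Their poses are not given: they have to be found in the camera images.
- jig: Cutting jig fixed to the bench: plywood bed 230 (x) x 540 (y) x 18 mm thick with an aluminium fence along its far side. Origin: centre of the underside. The fence runs along y; its front face, towards -x, is the plane x = +60 mm; it is 24 mm thick and its top is 45 mm above the bed. The fresh plaster chips if pressed on the fence or bed with over 30 N.
- stop: Dark steel clamp block of the flip stop, fixed over the fence. Origin: on the bed surface at the fence face, under the middle of the block; x square to the fence away from the robot, y along the fence, z up. 80 mm wide (y), reaching 58 mm behind the fence face, up to z = 67 mm. An adjuster has set the hinged leaf anywhere within 15 mm either way along y of the middle (not measured: find it by touch).
- leaf (a joint): Hinge of the leaf: 0 = fully down (hard end stop, level), 1.57 upright, 1.95 leaning back over the fence; friction (1.5 N at the pin) holds it anywhere. Handle pin at its end: round, 14 mm thick, parallel to y, its free part from y = 27 to 63 mm at any setting, at x = 16 - 115 cos q, z = 58 + 115 sin q mm in the stop's frame. Can be pinched from above across x and led along its arc, turning in the fingers.
- blank_mid (a point): Middle of the loose white plaster moulding, half-way up (22 mm). 160 mm long (y), 80 wide (x), 44 high, 0.3 to 0.5 kg; stepped, symmetric: lowest 14 mm 80 wide, next 10 mm 52 wide, top 20 mm a rib 28 wide. Lies flat on the bed off the fence, on the -y side of the stop. Seated: x = -40 mm in the stop's frame, y = -84 mm give or take the adjustment of 15 mm.
- gauge_face (a point): Fixed point where the lowered gauge plate's face would meet the moulding's end at the adjuster's middle setting; the true face is up to 15 mm either way along y. 40 mm before the fence, 22 mm above the bed. The plate, 8 mm thick, stands (leaf down) 8 to 72 mm before the fence, from 4 mm above the bed. It gives 0.1 mm per N along y; a light press is 3 to 8 N, over 12 N chips the plaster.
- hinge_axis (a point): Middle of the leaf's hinge, on the stop block: axis along y, 16 mm behind the fence face, 58 mm above the bed. The leaf's bar is 24 mm wide (y), 10 mm thick and runs 121 mm from here towards the robot when down, level over the bed.
- bowl: Black mixing bowl, 140 mm across, 60 mm high, loose bystander; origin under its centre.
- sprayer: Yellow bottle 70 mm across, 160 mm high, loose bystander; origin under its centre.
- scraper: Flat scraper 220 mm long lying on the bench left of the jig, loose bystander; origin under its middle.
- offcut: White plaster offcut block 70 x 110 x 30 mm, loose bystander; origin under its centre.

How it is judged (in metres and radians):
On the way, in this order (a step that is already met when the one before it is completed fails the run):
1. the stop is flipped fully down (within 0.06 rad) (value of joint leaf below 0.06 rad), for 0.2 s.
2. with the stop still down and the moulding flush along the fence (within 2.5 mm and 0.025 rad), the moulding is pressed on the stop with at least 2 N for 0.15 s (value of joint leaf below 0.06 rad and contact force between blank and stop above 2 N and x of blank_mid in the frame of stop above -0.0425 m and angle between the y axis of blank_mid and the y axis of stop, either way round below 0.025 rad), for 0.15 s.
At the end, for the whole second after the job is handed in: The leaf is up (above 1.3 rad) and at rest; the moulding lies still, flat on the bed, flush along the fence (within 2.5 mm and 0.025 rad) with its end within 2 mm of where the lowered stop's face is (value of joint leaf above 1.3 rad and velocity of joint leaf between -0.1 and 0.1 rad/s and y of blank_mid in the frame of adjuster between -0.086 and -0.082 m and height (world z) of blank_mid below 0.043 m and linear speed of blank below 0.01 m/s and x of blank_mid in the frame of stop above -0.0425 m and angle between the y axis of blank_mid and the y axis of stop, either way round below 0.025 rad); the robot touches nothing.
It fails at once if the moulding and the stop press on each other with more than 12 N (the edge chips) (contact force between blank and stop above 12 N).
It fails at once if the moulding is pressed on the fence or bed with more than 30 N (contact force between blank and jig above 30 N).
It fails at once if a bystander is moved by more than 20 mm (distance of any of bowl, sprayer, scraper, offcut from where it was at the start of the episode above 0.02 m).
It also fails if it takes over 72 s, if anything falls off the work surface, if the arm or the gripper's body presses on something with over 40 N, if the wrist force passes 120 N, or if a joint passes its speed limit or range.

## Working session

There is one attempt and no reset: what is moved stays moved. The work goes in short steps, Python scripts to look and compute and a shell command to move; the robot and the scene stay as the last step left them, time stands still between calls to the robot, and variables do not carry over. Pictures are saved under pics/ and viewed, about 8 in all and at most 12, crops included, and the job is handed in when it is done.

```bash
ls; mkdir -p pics; python3 - <<'E'
from station import env
import cv2,numpy as np
for n in("top","side"):
    r=env.read_camera(n);cv2.imwrite(f"pics/{n}0.png",r["color"][:,:,::-1]);np.savez(f"pics/{n}0.npz",**{k:r[k] for k in("color","K","cam_to_world")})
    print(n,[k for k in r],np.round(r["K"],1).tolist(),np.round(r["cam_to_world"],3).tolist())
print(env.get_state())
E
```

```text
pics
top ['color', 'K', 'cam_to_world'] [[513.2, 0.0, 319.2], [0.0, 513.2, 238.6], [0.0, 0.0, 1.0]] [[0.014, 0.996, -0.093, 388.65], [-1.0, 0.013, -0.007, -41.726], [-0.005, 0.093, 0.996, 1270.284], [0.0, 0.0, 0.0, 1.0]]
side ['color', 'K', 'cam_to_world'] [[453.7, 0.0, 325.3], [0.0, 453.7, 237.9], [0.0, 0.0, 1.0]] [[0.804, 0.362, -0.472, 29.97], [-0.594, 0.477, -0.647, -728.906], [-0.009, 0.801, 0.599, 711.763], [0.0, 0.0, 0.0, 1.0]]
{'clock': 0.1, 'joint_positions': array([-65.57267462,  35.28465138,  -0.72474983,  81.63316162,
         0.46521864,  63.220453  ,  -2.31537373]), 'dq': array([-0.03245996, -0.19102137, -0.08540988, -0.18783624,  0.01248915,
       -0.12959217,  0.0525122 ]), 'joint_efforts': array([ 7.91676048e-04, -4.70381176e+01,  2.60104258e-01, -1.71568894e+01,
        1.01252046e-02,  5.84281821e-03, -9.62287999e-06]), 'tool_pos': array([284.0587938 , 583.86565142, 230.23732504]), 'eef_rot': array([-1.79864628e+02,  1.65925406e-03,  1.54059518e+02]), 'ft_force': array([ 0.255776  , -0.30032063, -0.01064585]), 'torque': array([-0.04574043, -0.04501217, -0.00174749]), 'finger_gap': 85.16087488548807}
```

View pics/top0.png

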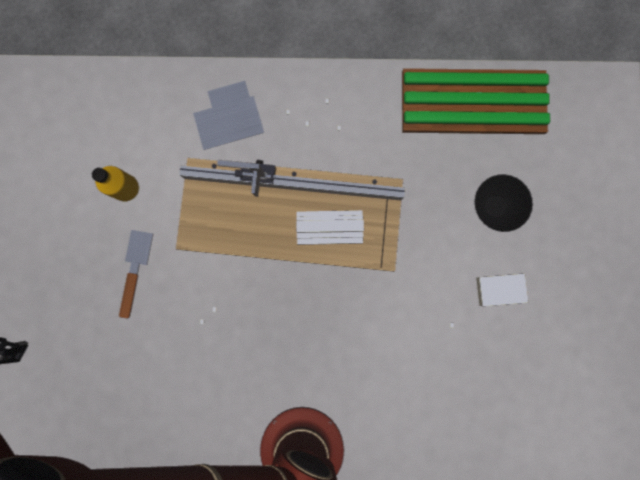

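View pics/side0.png

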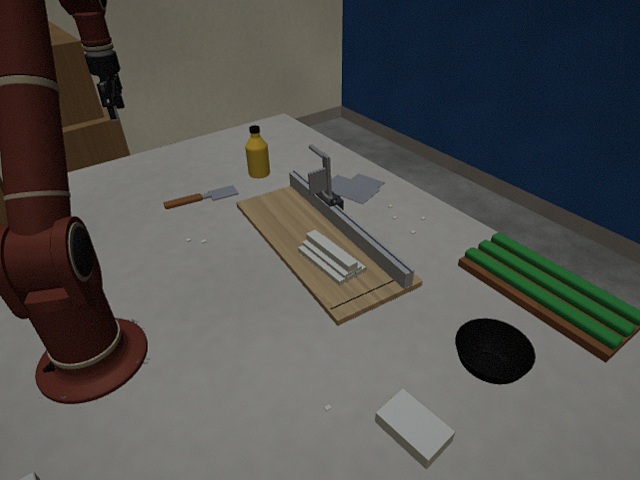

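The top view shows the jig at px (178–403, 158–270), with the stop block near (262,175), the leaf upright and the moulding at (330,227). The bowl is at (503,203), the offcut at (503,290) and the sprayer at (113,183). The side view confirms the leaf is raised at (320,170). Next I'll zoom in on both views.

```bash
cat >h.py <<'E'
import numpy as np,cv2
def load(n): return np.load(f"pics/{n}.npz")
def ray(d,u,v):
    K,T=d["K"],d["cam_to_world"]
    r=T[:3,:3]@np.array([(u-K[0,2])/K[0,0],-(v-K[1,2])/K[1,1],-1.]);return T[:3,3],r/np.linalg.norm(r)
def plane(d,u,v,z):
    o,r=ray(d,u,v);return o+r*(z-o[2])/r[2]
def two(d1,p1,d2,p2):
    o1,r1=ray(d1,*p1);o2,r2=ray(d2,*p2)
    s=np.linalg.lstsq(np.c_[r1,-r2],o2-o1,rcond=None)[0]
    a,b=o1+s[0]*r1,o2+s[1]*r2;return (a+b)/2,np.linalg.norm(a-b)
def proj(d,p):
    T=d["cam_to_world"];c=T[:3,:3].T@(np.array(p)-T[:3,3]);K=d["K"]
    return K[0,0]*c[0]/-c[2]+K[0,2],K[1,1]*-c[1]/-c[2]+K[1,2]
E
python3 - <<'E'
from h import *
t,s=load("top0"),load("side0")
a=cv2.resize(t["color"][150:280,170:410,::-1],None,fx=3.3,fy=3.3,interpolation=cv2.INTER_CUBIC)
cv2.imwrite("pics/topc.png",a)
b=cv2.resize(s["color"][135:325,230:430,::-1],None,fx=3,fy=3,interpolation=cv2.INTER_CUBIC)
cv2.imwrite("pics/sidec.png",b)
c=t["color"];hsv=cv2.cvtColor(c,cv2.COLOR_RGB2HSV)
m=cv2.inRange(hsv,(8,60,60),(25,255,255));m[:150]=0;m[285:]=0;m[:,:170]=0
m=cv2.morphologyEx(m,cv2.MORPH_OPEN,np.ones((3,3)));k=max(cv2.findContours(m,0,1)[0],key=cv2.contourArea)
print("bed px",cv2.boxPoints(cv2.minAreaRect(k)).round(1).tolist())
w=cv2.inRange(c,(165,165,165),(255,255,255));w[:200]=0;w[260:]=0;w[:,:280]=0;w[:,380:]=0
k=max(cv2.findContours(w,0,1)[0],key=cv2.contourArea);print("blank",cv2.minAreaRect(k),cv2.boxPoints(cv2.minAreaRect(k)).round(1).tolist())
for p in cv2.boxPoints(cv2.minAreaRect(k)): print(plane(t,*p,18+14).round(0))
E
```

```text
bed px [[175.60000610351562, 248.8000030517578], [182.8000030517578, 177.5], [401.20001220703125, 199.6999969482422], [394.0, 270.8999938964844]]
blank ((329.5, 221.0), (20.0, 65.0), 90.0) [[297.0, 211.0], [362.0, 211.0], [362.0, 231.0], [297.0, 231.0]]
[571.  22.  32.]
[ 573. -137.   32.]
[ 524. -137.   32.]
[522.  21.  32.]
```

View pics/topc.png

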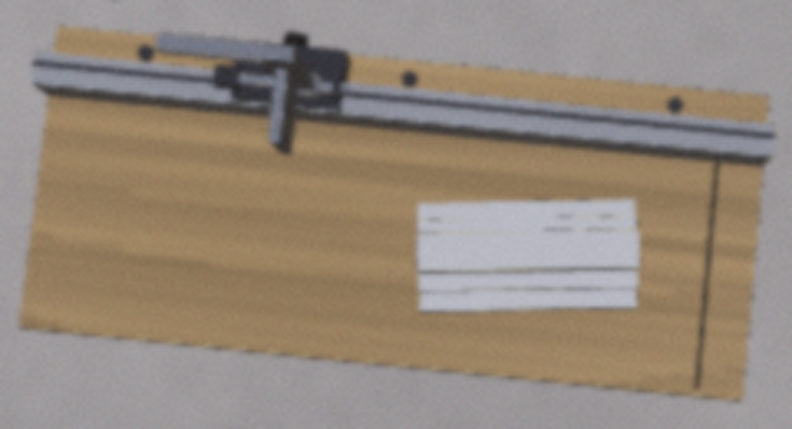

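View pics/sidec.png

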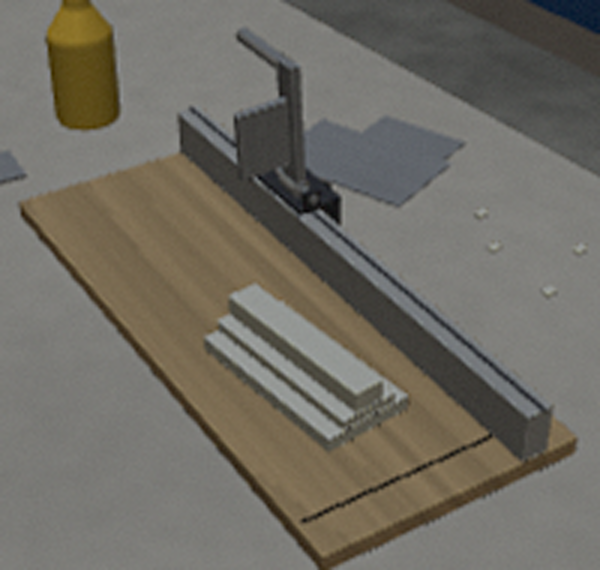

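```bash
python3 - <<'E'
from h import *
t,s=load("top0"),load("side0")
T=lambda x,y:(170+x/3.3-.35,150+y/3.3-.35); S=lambda x,y:(230+x/3-.33,135+y/3-.33)
BL,BR,TL,TR=[plane(t,*T(*p),18) for p in((20,327),(742,400),(57,27),(768,96))]
for n,p in zip("BL BR TL TR".split(),(BL,BR,TL,TR)):print(n,p.round(1))
dy=(BL-BR)/np.linalg.norm(BL-BR);dy2=(TL-TR)/np.linalg.norm(TL-TR)
print("yaw",np.degrees(np.arctan2(-dy[0],dy[1])),np.degrees(np.arctan2(-dy2[0],dy2[1])), np.linalg.norm(BL-BR),np.linalg.norm(BL-TL))
y=np.array(dy+dy2);y[2]=0;y/=np.linalg.norm(y);x=np.array([y[1],-y[0],0]);c=(BL+BR+TL+TR)/4
print("centre",c,"fence pt",c+60*x, x,y)
print("bed triangulated",two(t,T(20,327),s,S(22,207)),two(t,T(742,400),s,S(322,568)))
for n,a,b in(("pinfree",(160,42),(242,35)),("pinroot",(293,50),(293,67)),("fence -y front top",(772,157),(527,418)),("rib +y back",(417,204),(250,286)),("rib -y front",(636,270),(358,402)),("base -y front",(636,306),(332,447))):
    p,e=two(t,T(*a),s,S(*b));q=p-c;print(n,p.round(1),e.round(1),"jig",(q@x).round(1),(q@y).round(1),(p[2]-18).round(1))
for n,p,z in(("blk",(218,66),85),("blk",(348,50),85),("blk",(348,80),85),("blk",(340,110),85)):
    P=plane(t,*T(*p),z);q=P-c;print(n,P.round(1),(q@x).round(1),(q@y).round(1))
for n,p,z in(("base",(419,311),32),("base",(636,306),32),("base",(635,198),32),("base",(417,204),32),("rib",(419,270),62),("rib",(638,269),62),("rib",(638,231),62),("rib",(417,231),62)):
    P=plane(t,*T(*p),z);q=P-c;print(n,P.round(1),(q@x).round(1),(q@y).round(1))
E
```

```text
BL [475.7 317.9  18. ]
BR [ 429.  -217.7   18. ]
TL [703. 299.  18.]
TR [ 657.  -237.1   18. ]
yaw -4.9858796494582105 -4.906405792288509 537.6093368331103 228.06803314487667
centre [566.18878318  40.5084997   18.        ] fence pt [625.96535418  35.33534204  18.        ] [ 0.99627618 -0.08621929  0.        ] [0.08621929 0.99627618 0.        ]
bed triangulated (array([477.93667248, 320.10144133,   7.67193547]), np.float64(3.3092805155032377)) (array([ 429.20851585, -219.42989872,    4.68947932]), np.float64(0.539492263022169))
pinfree [650.9 185.2 188.4] 0.4 jig 72.0 151.4 170.4
pinroot [644.1  98.3 194.3] 3.3 jig 72.6 64.3 176.3
fence -y front top [ 603.6 -233.7   59.8] 0.8 jig 60.9 -269.9 41.8
rib +y back [557.7  28.5  48.7] 22.0 jig -7.5 -12.7 30.7
rib -y front [ 522.7 -137.6   50.8] 4.3 jig -28.0 -181.2 32.8
base -y front [ 498.3 -139.6   20.7] 2.4 jig -52.1 -185.2 2.7
blk [659.3 164.8  85. ] 82.1 131.9
blk [672.1  72.4  85. ] 102.8 40.9
blk [650.4  71.9  85. ] 81.2 38.6
blk [628.6  77.1  85. ] 59.1 41.9
base [490.5  21.1  32. ] -73.7 -25.9
base [ 496.3 -138.    32. ] -54.2 -183.9
base [ 576.3 -136.8   32. ] 25.4 -175.8
base [569.7  24.   32. ] 4.9 -16.1
rib [517.6  20.1  62. ] -46.7 -24.5
rib [ 520.4 -137.    62. ] -30.3 -180.8
rib [ 547.8 -136.8   62. ] -3.0 -178.2
rib [545.7  22.1  62. ] -18.8 -20.1
```

Jig yaw is about −4.95°. The stop middle is near world (633,116,18), with the leaf at q≈1.54. The pin is at about (648,156,191), and the moulding is at (533,−58) with yaw of roughly +1.5°. I'm moving above the pin.

```bash
python3 -m crank '[{"grip":1,"linear":[0.06,-0.08,0.04],"angular":[0,0,-14]},{"grip":1,"linear":[0.06,-0.08,0.04],"angular":[0,0,-14]},{"grip":1,"linear":[0.12,-0.14,0.04],"angular":[0,0,-28]},{"grip":1,"linear":[0.12,-0.14,0.04],"angular":[0,0,-28]},{"grip":1,"linear":[0.18,-0.21,0.04],"angular":[0,0,-42]},{"grip":1,"linear":[0.18,-0.21,0.04],"angular":[0,0,-42]},{"grip":1,"linear":[0.24,-0.28,0.04],"angular":[0,0,-56]},{"grip":1,"linear":[0.24,-0.28,0.04],"angular":[0,0,-56]},{"grip":1,"linear":[0.3,-0.35,0.04],"angular":[0,0,-69]},{"grip":1,"linear":[0.3,-0.35,0.04],"angular":[0,0,-69]}]'
python3 -m crank '[{"grip":1,"linear":[0.03,-0.04,-0.0],"angular":[0,0,0]},{"grip":1,"linear":[0.064,-0.0785,-0.0],"angular":[0,0,0]},{"grip":1,"linear":[0.064,-0.0785,-0.0],"angular":[0,0,0]},{"grip":1,"linear":[0.064,-0.0785,-0.0],"angular":[0,0,0]},{"grip":1,"linear":[0.064,-0.0785,-0.0],"angular":[0,0,0]}]'
python3 - <<'E'
from station import env
import cv2,numpy as np
s=env.get_state();print(s["clock"],s["tool_pos"],s["eef_rot"],s["joint_positions"],s["ft_force"])
r=env.read_camera("wrist");cv2.imwrite("pics/w1.png",r["color"][:,:,::-1]);np.savez("pics/w1.npz",**{k:r[k] for k in("color","K","cam_to_world")})
E
```

```text
clock: 0.93
tool_pos: [551.9, 271.4, 270.9]
eef_rot: [-180.0, 0.0, 84.7]
ft_force: [1.7, -0.1, 0.2]
finger_gap: 85.3
clock: 1.35
tool_pos: [615.4, 193.0, 270.4]
eef_rot: [-179.9, 0.0, 84.9]
ft_force: [-0.3, 0.3, -0.3]
finger_gap: 85.3
1.35 [615.43446962 193.0408482  270.42242517] [-1.79915607e+02  3.28301389e-02  8.48780393e+01] [-30.12425274  34.03309608  19.25935435  79.46135693 -11.43987603
  68.50587465 -14.84029196] [-0.31435666  0.32698071 -0.26404179]
```

View pics/w1.png

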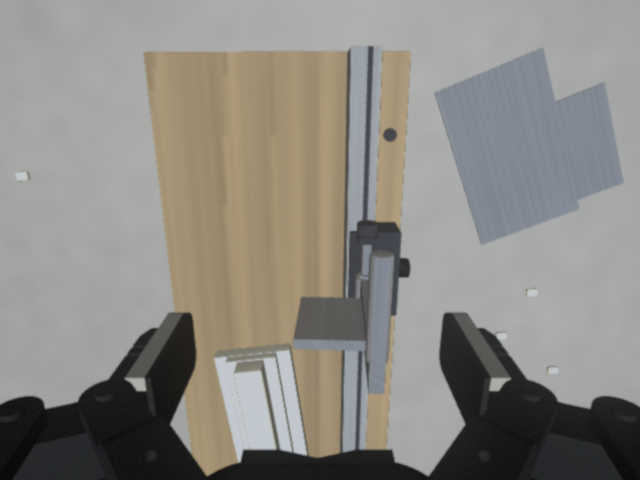

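The wrist view shows the pin from its free end at (381,252) to its root at (376,390), the plate at (295–365, 298–348) and the block at (350–400, 223–313). The moulding's +y end is at (216–292, 350).

```bash
python3 - <<'E'
from h import *
w,t,s=load("w1"),load("top0"),load("side0")
c=np.array([566.19,40.51,18]);x=np.array([.99628,-.08622,0]);y=np.array([.08622,.99628,0])
J=lambda p:((p-c)@x).round(1),;f=lambda p:(p.round(1),((p-c)@x).round(1),((p-c)@y).round(1))
print(w["cam_to_world"].round(2).tolist())
for n,u,z in(("pinfree",(381,252),191),("pinfree198",(381,250),198),("blk TL",(351,232),85),("blk TR",(400,224),85),("blk BR",(397,313),85),("plate near-bot L",(294,348),148),("plate near-bot R",(365,348),148),("bedTL",(145,52),18),("bedTR",(411,51),18),("fence topL",(350,47),63),("fence L low",(344,440),63),("base L",(216,352),32),("base R",(292,345),32),("rib L",(235,375),62),("rib R",(263,372),62)):
    print(n,*f(plane(w,*u,z)))
print(two(w,(381,252),t,(218.2,162.4)),two(w,(381,252),s,(310.3,146.3)))
E
```

```text
[[1.0, 0.08, 0.03, 622.52], [-0.09, 0.95, 0.31, 272.69], [-0.0, -0.31, 0.95, 413.62], [0.0, 0.0, 0.0, 1.0]]
pinfree [649.9 183.9 191. ] 71.0 150.0
pinfree198 [649.1 187.8 198. ] 69.9 153.9
blk TL [639.4 161.1  85. ] 62.6 126.4
blk TR [679.2 164.3  85. ] 101.9 133.1
blk BR [674.3  83.9  85. ] 103.9 52.5
plate near-bot L [589.6  98.3 148. ] 18.4 59.6
plate near-bot R [640.5  93.7 148. ] 69.5 59.4
bedTL [477.7 316.2  18. ] -111.9 267.0
bedTR [704.5 296.6  18. ] 115.7 267.1
fence topL [649.4 300.8  63. ] 60.4 266.5
fence L low [618.7 -71.4  63. ] 62.0 -106.9
base L [494.1  24.5  32. ] -70.4 -22.2
base R [573.6  25.8  32. ] 8.7 -14.0
rib L [518.4  16.5  62. ] -45.5 -28.0
rib R [546.1  17.6  62. ] -18.1 -24.6
(array([649.97585943, 184.19836657, 192.00510968]), np.float64(0.46061572355827585)) (array([649.77188224, 183.45094097, 189.56156256]), np.float64(0.6188487675871944))
```

```bash
python3 -m crank '[{"grip":1,"linear":[0.016,-0.018,0],"angular":[0,0,0]},{"grip":1,"linear":[0.032,-0.037,0],"angular":[0,0,0]},{"grip":1,"linear":[0.032,-0.037,-0.04],"angular":[0,0,0]},{"grip":1,"linear":[0.032,-0.037,-0.08],"angular":[0,0,0]},{"grip":1,"linear":[0.032,-0.037,-0.098],"angular":[0,0,0]},{"grip":1,"linear":[0.032,-0.037,-0.098],"angular":[0,0,0]},{"grip":1,"linear":[0.032,-0.037,-0.098],"angular":[0,0,0]}]' 30
python3 -m crank '[{"grip":0,"linear":[0,0,0],"angular":[0,0,0]},{"grip":0,"linear":[0,0,0],"angular":[0,0,0]},{"grip":0,"linear":[0,0,0],"angular":[0,0,0]},{"grip":0,"linear":[0,0,0],"angular":[0,0,0]},{"grip":0,"linear":[0,0,0],"angular":[0,0,0]},{"grip":0,"linear":[0,0,0],"angular":[0,0,0]},{"grip":0,"linear":[0,0,0],"angular":[0,0,0]},{"grip":0,"linear":[0,0,0],"angular":[0,0,0]}]' 30
```

```text
clock: 1.98
tool_pos: [646.0, 160.1, 172.5]
eef_rot: [-179.8, -0.0, 85.3]
ft_force: [0.8, 1.0, -0.2]
finger_gap: 85.3
clock: 2.65
tool_pos: [647.6, 157.8, 173.8]
eef_rot: [179.9, -0.0, 85.1]
ft_force: [0.3, 0.1, 1.9]
finger_gap: 12.6
```

```bash
python3 -m crank '[{"grip":0,"linear":[-0.011,0.001,-0.001],"angular":[0,0,0]},{"grip":0,"linear":[-0.0223,0.0019,-0.0032],"angular":[0,0,0]},{"grip":0,"linear":[-0.0333,0.0029,-0.0065],"angular":[0,0,0]},{"grip":0,"linear":[-0.0439,0.0038,-0.0109],"angular":[0,0,0]},{"grip":0,"linear":[-0.054,0.0047,-0.0163],"angular":[0,0,0]},{"grip":0,"linear":[-0.0635,0.0055,-0.0227],"angular":[0,0,0]},{"grip":0,"linear":[-0.0723,0.0063,-0.03],"angular":[0,0,0]},{"grip":0,"linear":[-0.0804,0.007,-0.0382],"angular":[0,0,0]},{"grip":0,"linear":[-0.0876,0.0076,-0.0471],"angular":[0,0,0]},{"grip":0,"linear":[-0.0876,0.0076,-0.0471],"angular":[0,0,0]}]' 30
```

```text
clock: 3.48
tool_pos: [559.9, 164.7, 125.5]
eef_rot: [179.9, 0.0, 85.1]
ft_force: [2.4, 0.5, -0.8]
finger_gap: 12.8
```

```bash
python3 -m crank '[{"grip":0,"linear":[-0.0063,0.0005,-0.0096],"angular":[0,0,0]},{"grip":0,"linear":[-0.0116,0.001,-0.0198],"angular":[0,0,0]},{"grip":0,"linear":[-0.0158,0.0014,-0.0305],"angular":[0,0,0]},{"grip":0,"linear":[-0.019,0.0016,-0.0415],"angular":[0,0,0]},{"grip":0,"linear":[-0.021,0.0018,-0.0528],"angular":[0,0,0]},{"grip":0,"linear":[-0.0219,0.0019,-0.0643],"angular":[0,0,0]},{"grip":0,"linear":[-0.022,0.0019,-0.0685],"angular":[0,0,0]},{"grip":0,"linear":[-0.022,0.0019,-0.0685],"angular":[0,0,0]},{"grip":0,"linear":[-0.022,0.0019,-0.0685],"angular":[0,0,0]}]' 30
```

```text
clock: 4.23
tool_pos: [538.8, 166.9, 58.1]
eef_rot: [179.9, -0.0, 85.0]
ft_force: [2.0, -0.3, 0.3]
finger_gap: 12.8
```

```bash
python3 -m crank '[{"grip":0,"linear":[0,0,-0.002],"angular":[0,0,0]},{"grip":0,"linear":[0,0,-0.004],"angular":[0,0,0]},{"grip":0,"linear":[0,0,-0.004],"angular":[0,0,0]},{"grip":0,"linear":[0,0,-0.004],"angular":[0,0,0]},{"grip":0,"linear":[0,0,-0.004],"angular":[0,0,0]}]' 30
```

```text
clock: 4.65
tool_pos: [538.6, 166.9, 54.0]
eef_rot: [179.9, -0.0, 85.0]
ft_force: [2.8, -1.5, 2.0]
finger_gap: 13.1
```

```bash
python3 -m crank '[{"grip":0,"linear":[0,0,-0.002],"angular":[0,0,0]},{"grip":0,"linear":[0,0,-0.004],"angular":[0,0,0]},{"grip":0,"linear":[0,0,-0.006],"angular":[0,0,0]},{"grip":0,"linear":[0,0,-0.006],"angular":[0,0,0]},{"grip":0,"linear":[0,0,-0.006],"angular":[0,0,0]}]' 30
python3 - <<'E'
from station import env
import cv2,numpy as np
for n in("wrist","side","top"):
    r=env.read_camera(n);np.savez(f"pics/{n}2.npz",**{k:r[k] for k in("color","K","cam_to_world")})
    if n=="side": b=cv2.resize(r["color"][135:325,230:430,::-1],None,fx=3,fy=3,interpolation=cv2.INTER_CUBIC);cv2.imwrite("pics/s2.png",b)
E
```

```text
clock: 5.07
tool_pos: [538.8, 167.0, 48.4]
eef_rot: [179.9, -0.0, 85.0]
ft_force: [2.6, -1.2, 7.5]
finger_gap: 12.7
```

View pics/s2.png

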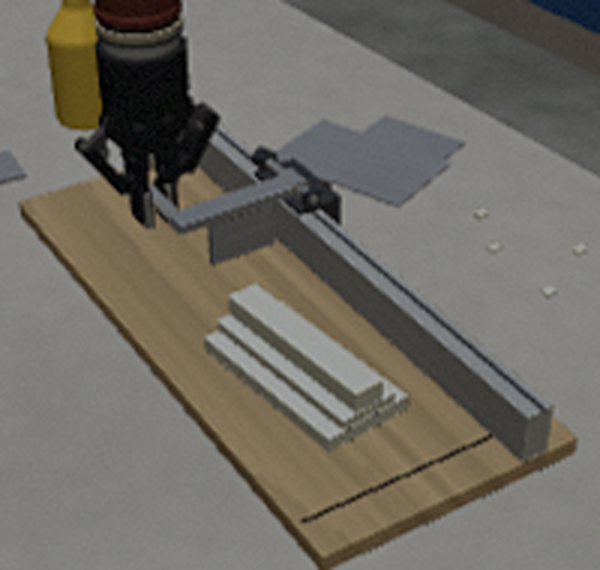

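The leaf is down and level: 7.5 N of push on the pin is well above its 1.5 N friction. The moulding hasn't moved. Now I'll release and go above it.

```bash
python3 -m crank '[{"grip":1,"linear":[0,0,0.004],"angular":[0,0,0]},{"grip":1,"linear":[0,0,0.004],"angular":[0,0,0]},{"grip":1,"linear":[0,0,0.004],"angular":[0,0,0]},{"grip":1,"linear":[0,0,0.004],"angular":[0,0,0]},{"grip":1,"linear":[0,0,0.004],"angular":[0,0,0]},{"grip":1,"linear":[0,0,0.034],"angular":[0,0,0]},{"grip":1,"linear":[0,0,0.07],"angular":[0,0,0]},{"grip":1,"linear":[0,0,0.1],"angular":[0,0,0]},{"grip":1,"linear":[0,0,0.1],"angular":[0,0,0]}]' 30
python3 -m crank '[{"grip":1,"linear":[0,-0.037,0],"angular":[0,0,0]},{"grip":1,"linear":[0,-0.074,0],"angular":[0,0,2]},{"grip":1,"linear":[0,-0.111,0],"angular":[0,0,4]},{"grip":1,"linear":[0,-0.148,0],"angular":[0,0,6]},{"grip":1,"linear":[-0.005,-0.185,0],"angular":[0,0,6]},{"grip":1,"linear":[-0.005,-0.224,0],"angular":[0,0,6]},{"grip":1,"linear":[-0.005,-0.224,0],"angular":[0,0,6]},{"grip":1,"linear":[-0.005,-0.224,0],"angular":[0,0,6]}]' 30
python3 - <<'E'
from station import env
import cv2,numpy as np
s=env.get_state();print(s["clock"],s["tool_pos"],s["eef_rot"],s["ft_force"])
r=env.read_camera("wrist");cv2.imwrite("pics/w3.png",r["color"][:,:,::-1]);np.savez("pics/w3.npz",**{k:r[k] for k in("color","K","cam_to_world")})
E
```

```text
clock: 5.97
tool_pos: [541.2, 167.8, 153.2]
eef_rot: [179.4, -0.3, 85.1]
ft_force: [1.7, -0.1, 0.6]
finger_gap: 85.8
clock: 6.63
tool_pos: [531.6, -60.5, 147.2]
eef_rot: [-179.9, 0.1, 90.7]
ft_force: [0.1, 1.1, -0.2]
finger_gap: 85.2
6.6333 [531.62739321 -60.47703095 147.20095512] [-1.79917821e+02  6.18827059e-02  9.06561284e+01] [ 0.0660321   1.1411097  -0.23078613]
```

View pics/w3.png

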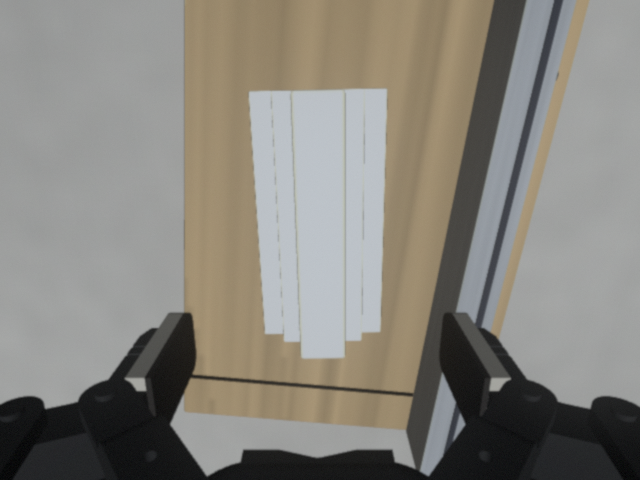

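The wrist view shows the moulding's rib corners at (292,92), (345,91), (302,358) and (345,357), with the fence clear on the right.

```bash
python3 - <<'E'
from h import *
w=load("w3")
c=np.array([566.19,40.51,18]);x=np.array([.99628,-.08622,0]);y=np.array([.08622,.99628,0])
f=lambda p:(p.round(1),((p-c)@x).round(1),((p-c)@y).round(1))
for z,ps in((32,((249,92),(387,89),(264,334),(381,331))),(62,((292,92),(345,91),(302,358),(345,357)))):
    P=[plane(w,*p,z) for p in ps]
    for p in P:print(*f(p))
    m=sum(P)/4;print("mid",*f(m)); d=P[0]+P[1]-P[2]-P[3];print("yaw",np.degrees(np.arctan2(-d[0],d[1])))
for p in((524,0),(408,432)):print("fence bottom/top",*f(plane(w,*p,18)),*f(plane(w,*p,63)))
for p in((496,0),(407,429)):print("fence foot",*f(plane(w,*p,18)))
E
```

```text
[491.   17.5  32. ] -72.9 -29.4
[570.2  20.1  32. ] 5.7 -20.0
[ 495.1 -141.7   32. ] -55.1 -187.6
[ 576.  -138.3   32. ] 25.1 -177.3
mid [533.1 -60.6  32. ] -24.3 -103.6
yaw 1.791826384326629
[517.4  18.   62. ] -46.6 -26.6
[544.3  18.8  62. ] -19.9 -23.5
[ 522.5 -139.8   62. ] -28.0 -183.4
[ 549.3 -138.8   62. ] -1.4 -180.1
mid [533.4 -60.4  62. ] -24.0 -103.4
yaw 1.8275190014391152
fence bottom/top [647.2  69.   18. ] 78.2 35.3 [627.9  60.8  63. ] 59.7 25.5
fence bottom/top [ 605.2 -238.3   18. ] 62.9 -274.4 [ 592.9 -195.7   63. ] 47.0 -233.0
fence foot [631.3  68.8  18. ] 62.4 33.8
fence foot [ 604.2 -235.3   18. ] 61.6 -271.5
```

```bash
python3 -m crank '[{"grip":1,"linear":[0.002,0,-0.03],"angular":[0,0,1.1]},{"grip":1,"linear":[0.002,0,-0.06],"angular":[0,0,1.1]},{"grip":1,"linear":[0.002,0,-0.085],"angular":[0,0,1.1]},{"grip":1,"linear":[0.002,0,-0.1],"angular":[0,0,1.1]},{"grip":1,"linear":[0.002,0,-0.1],"angular":[0,0,1.1]},{"grip":1,"linear":[0.002,0,-0.1],"angular":[0,0,1.1]}]' 25
python3 -m crank '[{"grip":0.2,"linear":[0,0,0],"angular":[0,0,0]},{"grip":0.2,"linear":[0,0,0],"angular":[0,0,0]},{"grip":0.2,"linear":[0,0,0],"angular":[0,0,0]},{"grip":0.2,"linear":[0,0,0],"angular":[0,0,0]},{"grip":0.2,"linear":[0,0,0],"angular":[0,0,0]},{"grip":0.2,"linear":[0,0,0],"angular":[0,0,0]},{"grip":0.2,"linear":[0,0,0],"angular":[0,0,0]},{"grip":0.2,"linear":[0,0,0],"angular":[0,0,0]}]' 25
```

```text
clock: 7.18
tool_pos: [534.2, -54.7, 46.8]
eef_rot: [-179.9, -0.1, 92.3]
ft_force: [-0.1, -0.5, 0.7]
finger_gap: 85.7
clock: 7.85
tool_pos: [534.1, -56.9, 48.4]
eef_rot: [-180.0, -0.0, 92.2]
ft_force: [-2.0, 1.6, 6.4]
finger_gap: 27.3
```

```bash
python3 -m crank '[{"grip":0.2,"linear":[0,0,0.001],"angular":[0,0,0]},{"grip":0.2,"linear":[0,0,0.0015],"angular":[0,0,0]},{"grip":0.2,"linear":[0,0,0.0015],"angular":[0,0,0]}]' 25
python3 -m crank '[{"grip":0.2,"linear":[0.005,0.007,0],"angular":[0,0,-1]},{"grip":0.2,"linear":[0.01,0.015,0],"angular":[0,0,-2]},{"grip":0.2,"linear":[0.015,0.023,0],"angular":[0,0,-3]},{"grip":0.2,"linear":[0.02,0.031,0],"angular":[0,0,-4]},{"grip":0.2,"linear":[0.025,0.039,0],"angular":[0,0,-5]},{"grip":0.2,"linear":[0.03,0.047,0],"angular":[0,0,-6]},{"grip":0.2,"linear":[0.035,0.055,0],"angular":[0,0,-6.75]},{"grip":0.2,"linear":[0.0395,0.06,0],"angular":[0,0,-6.75]},{"grip":0.2,"linear":[0.0395,0.06,0],"angular":[0,0,-6.75]}]' 25
```

```text
clock: 8.1
tool_pos: [534.2, -56.8, 48.6]
eef_rot: [-179.9, -0.0, 92.2]
ft_force: [0.0, 0.1, -5.6]
finger_gap: 27.6
clock: 8.85
tool_pos: [575.4, 5.7, 48.8]
eef_rot: [179.9, -0.1, 85.6]
ft_force: [1.2, 0.2, -4.9]
finger_gap: 27.2
```

```bash
python3 -m crank '[{"grip":0.2,"linear":[0.002,0.004,-0.0003],"angular":[0,0,0]},{"grip":0.2,"linear":[0.004,0.008,-0.0005],"angular":[0,0,0]},{"grip":0.2,"linear":[0.0063,0.0146,-0.0005],"angular":[0,0,0]},{"grip":0.2,"linear":[0.0063,0.0146,-0.0005],"angular":[0,0,0]},{"grip":0.2,"linear":[0.0063,0.0146,-0.0005],"angular":[0,0,0]}]' 25
python3 -m crank '[{"grip":0.2,"linear":[0.0005,0,0],"angular":[0,0,0]},{"grip":0.2,"linear":[0.001,0,0],"angular":[0,0,0]},{"grip":0.2,"linear":[0.001,0,0],"angular":[0,0,0]},{"grip":0.2,"linear":[0.001,0,0],"angular":[0,0,0]}]' 25
```

```text
clock: 9.27
tool_pos: [580.5, 18.5, 48.6]
eef_rot: [-180.0, -0.0, 85.5]
ft_force: [0.3, 0.2, -5.0]
finger_gap: 27.1
clock: 9.6
tool_pos: [581.4, 17.3, 48.7]
eef_rot: [-180.0, 0.0, 85.4]
ft_force: [-0.6, 0.0, -4.8]
finger_gap: 27.6
```

```bash
python3 -m crank '[{"grip":0.2,"linear":[0.0005,0,-0.0003],"angular":[0,0,0]},{"grip":0.2,"linear":[0.001,0,-0.0005],"angular":[0,0,0]},{"grip":0.2,"linear":[0.001,0,-0.0005],"angular":[0,0,0]},{"grip":0.2,"linear":[0.001,0,-0.0005],"angular":[0,0,0]}]' 25
python3 -m crank '[{"grip":0.2,"linear":[0.0005,0,-0.0002],"angular":[0,0,0]},{"grip":0.2,"linear":[0.001,0,-0.0005],"angular":[0,0,0]},{"grip":0.2,"linear":[0.001,0,-0.0005],"angular":[0,0,0]},{"grip":0.2,"linear":[0.001,0,-0.0005],"angular":[0,0,0]}]' 25
```

```text
clock: 9.93
tool_pos: [581.6, 17.4, 48.4]
eef_rot: [-179.9, 0.0, 85.4]
ft_force: [-3.2, -0.7, 1.8]
finger_gap: 27.5
clock: 10.27
tool_pos: [581.7, 17.4, 48.4]
eef_rot: [-179.8, -0.0, 85.4]
ft_force: [-7.3, -0.3, 6.9]
finger_gap: 27.5
```

```bash
python3 -m crank '[{"grip":0.2,"linear":[-0.0005,0,0.001],"angular":[0,0,0]},{"grip":0.2,"linear":[-0.0005,0,0.001],"angular":[0,0,0]},{"grip":0.2,"linear":[-0.0003,0.002,0.001],"angular":[0,0,0]},{"grip":0.2,"linear":[-0.0002,0.004,0.001],"angular":[0,0,0]},{"grip":0.2,"linear":[0,0.006,0.001],"angular":[0,0,0]},{"grip":0.2,"linear":[0,0.006,0.001],"angular":[0,0,0]}]' 25
python3 -m crank '[{"grip":0.2,"linear":[0.0001,0.001,0],"angular":[0,0,0]},{"grip":0.2,"linear":[0.0002,0.002,0],"angular":[0,0,0]},{"grip":0.2,"linear":[0.0002,0.002,0],"angular":[0,0,0]},{"grip":0.2,"linear":[0.0002,0.002,0],"angular":[0,0,0]}]' 25
python3 - <<'E'
from station import env
import cv2,numpy as np
s=env.get_state();print(s["ft_force"],s["torque"],s["tool_pos"])
r=env.read_camera("side");b=cv2.resize(r["color"][180:280,270:390,::-1],None,fx=5,fy=5,interpolation=cv2.INTER_CUBIC);cv2.imwrite("pics/s3.png",b)
E
```

```text
clock: 10.77
tool_pos: [583.9, 24.5, 48.5]
eef_rot: [180.0, -0.0, 85.5]
ft_force: [0.2, 0.1, -3.7]
finger_gap: 27.4
clock: 11.1
tool_pos: [583.5, 26.1, 48.5]
eef_rot: [-180.0, -0.0, 85.4]
ft_force: [0.7, 1.0, -3.4]
finger_gap: 27.4
[ 0.65281632  0.99859401 -3.42393177] [-0.04984869  0.02141845  0.023642  ] [583.53357139  26.07421359  48.46212442]
```

View pics/s3.png

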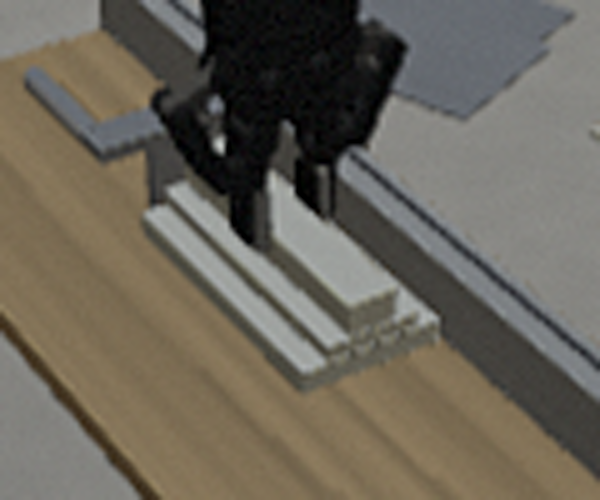

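The picture shows the moulding's +y end a few mm short of the plate (at about (160,195)) and a small gap to the fence. The earlier x force was therefore probably bed stiction. I'll continue towards the fence with the weight mostly carried.

```bash
python3 -m crank '[{"grip":0.2,"linear":[0.0005,0,0],"angular":[0,0,0]},{"grip":0.2,"linear":[0.001,0,0],"angular":[0,0,0]},{"grip":0.2,"linear":[0.001,0,0],"angular":[0,0,0]},{"grip":0.2,"linear":[0.001,0,0],"angular":[0,0,0]}]' 25
python3 -m crank '[{"grip":0.2,"linear":[0.0005,0,0],"angular":[0,0,0]},{"grip":0.2,"linear":[0.001,0,0],"angular":[0,0,0]},{"grip":0.2,"linear":[0.001,0,0],"angular":[0,0,0]},{"grip":0.2,"linear":[0.001,0,0],"angular":[0,0,0]}]' 25
python3 -m crank '[{"grip":0.2,"linear":[0.0005,0,0],"angular":[0,0,0]},{"grip":0.2,"linear":[0.001,0,0],"angular":[0,0,0]},{"grip":0.2,"linear":[0.001,0,0],"angular":[0,0,0]},{"grip":0.2,"linear":[0.001,0,0],"angular":[0,0,0]}]' 25
```

```text
clock: 11.48
tool_pos: [584.6, 25.6, 48.6]
eef_rot: [-180.0, -0.0, 85.4]
ft_force: [0.6, -0.1, -5.8]
finger_gap: 27.5
clock: 11.82
tool_pos: [585.4, 25.7, 48.5]
eef_rot: [-180.0, -0.0, 85.4]
ft_force: [-0.4, -0.2, -5.5]
finger_gap: 27.3
clock: 12.15
tool_pos: [585.6, 25.7, 48.5]
eef_rot: [-179.9, -0.0, 85.4]
ft_force: [-3.6, 0.4, -2.1]
finger_gap: 27.5
```

```bash
python3 -m crank '[{"grip":0.2,"linear":[0.0005,0,0],"angular":[0,0,0]},{"grip":0.2,"linear":[0.001,0,0],"angular":[0,0,0]},{"grip":0.2,"linear":[0.001,0,0],"angular":[0,0,0]},{"grip":0.2,"linear":[0.001,0,0],"angular":[0,0,0]}]' 25
python3 - <<'E'
from station import env
s=env.get_state();print(s["ft_force"],s["torque"],s["tool_pos"],s["eef_rot"])
r=env.read_camera("wrist")
import cv2,numpy as np
np.savez("pics/w4.npz",**{k:r[k] for k in("color","K","cam_to_world")});cv2.imwrite("pics/w4.png",r["color"][:,:,::-1])
E
```

```text
clock: 12.48
tool_pos: [585.7, 25.7, 48.5]
eef_rot: [-179.8, -0.0, 85.4]
ft_force: [-5.8, 1.0, -0.2]
finger_gap: 27.1
[-5.82128758  0.97486105 -0.23157354] [ 0.09675394  1.20535488 -0.20675413] [585.7302414   25.71029985  48.54938334] [-1.79758187e+02 -1.61603569e-02  8.53691555e+01]
```

View pics/w4.png

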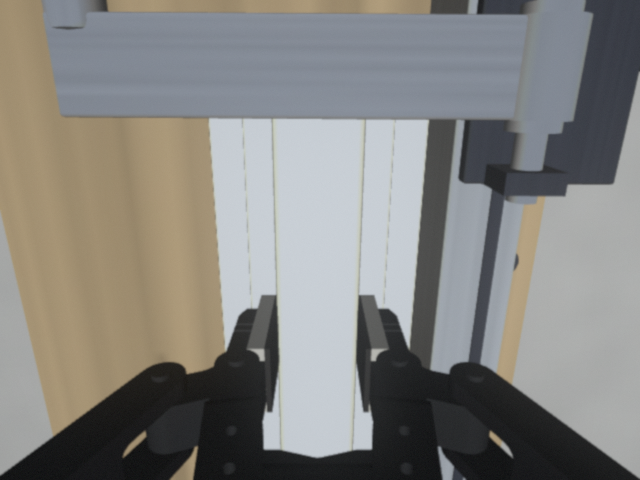

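```bash
python3 - <<'E'
from h import *
w=load("w4");g=w["color"].astype(int).mean(2)
c=np.array([566.19,40.51,18]);x=np.array([.99628,-.08622,0]);y=np.array([.08622,.99628,0])
def edge(lo,hi,rows,z,sgn):
    P=[]
    for r in rows:
        a,b=lo(r),hi(r);d=sgn*np.diff(cv2.GaussianBlur(g[r-1:r+2,a:b].astype(np.float32),(3,3),0)[1]);P.append(plane(w,a+d.argmax()+.5,r,z)-c)
    P=np.array(P);u,v=P@y,P@x;k=np.polyfit(u,v,1);res=v-np.polyval(k,u);ok=abs(res)<1;k=np.polyfit(u[ok],v[ok],1)
    print("slope deg",np.degrees(np.arctan(k[0])).round(2),"x at y=0,-90:",np.polyval(k,[0,-90]).round(1),"n",ok.sum(),"y",u.min().round(),u.max().round())
rows=range(130,300,5)
edge(lambda r:int(428-(r-120)*.086)-12,lambda r:int(428-(r-120)*.086)+12,rows,32,-1)   # blank right edge
edge(lambda r:int(456-(r-120)*.09)-9,lambda r:int(456-(r-120)*.09)+9,range(200,340,5),63,1) # fence top edge
edge(lambda r:int(211+(r-120)*.07)-10,lambda r:int(211+(r-120)*.07)+10,rows,32,1) # left
E
```

```text
slope deg 0.05 x at y=0,-90: [60.2 60.1] n 34 y -14.0 53.0
slope deg 0.08 x at y=0,-90: [60.5 60.4] n 28 y -13.0 35.0
slope deg 0.06 x at y=0,-90: [-19.5 -19.6] n 34 y -14.0 53.0
```

The moulding is flush and parallel to the fence, within 0.05° and with its edge at 60.2 mm against the fence's 60.5 mm. Now I'll creep towards the stop.

```bash
python3 -m crank '[{"grip":0.2,"linear":[0,0.0005,0],"angular":[0,0,0]},{"grip":0.2,"linear":[0.0001,0.001,0],"angular":[0,0,0]},{"grip":0.2,"linear":[0.0001,0.0015,0],"angular":[0,0,0]},{"grip":0.2,"linear":[0.0002,0.002,0],"angular":[0,0,0]},{"grip":0.2,"linear":[0.0002,0.002,0],"angular":[0,0,0]}]' 25
python3 -m crank '[{"grip":0.2,"linear":[0,0.0005,0],"angular":[0,0,0]},{"grip":0.2,"linear":[0.0001,0.001,0],"angular":[0,0,0]},{"grip":0.2,"linear":[0.0001,0.001,0],"angular":[0,0,0]},{"grip":0.2,"linear":[0.0001,0.001,0],"angular":[0,0,0]}]' 25
```

```text
clock: 12.95
tool_pos: [585.8, 25.8, 48.6]
eef_rot: [-179.8, 0.1, 85.3]
ft_force: [-5.7, -2.6, 0.4]
finger_gap: 27.1
clock: 13.28
tool_pos: [585.8, 25.8, 48.6]
eef_rot: [-179.8, 0.2, 85.3]
ft_force: [-6.3, -2.7, -0.2]
finger_gap: 27.1
```

```bash
python3 -m crank '[{"grip":0.2,"linear":[-0.0005,0,0.0],"angular":[0,0,0]},{"grip":0.2,"linear":[-0.0005,0.0,0.0],"angular":[0,0,0]},{"grip":0.2,"linear":[-0.0005,0.0005,0.0],"angular":[0,0,0]},{"grip":0.2,"linear":[-0.0005,0.0005,0.0],"angular":[0,0,0]},{"grip":0.2,"linear":[-0.0005,0.0005,0.0],"angular":[0,0,0]}]' 25
python3 - <<'E'
from station import env
s=env.get_state();print(s["ft_force"],s["torque"],s["tool_pos"],s["joint_positions"],s["joint_efforts"])
E
```

```text
clock: 13.7
tool_pos: [585.8, 25.8, 48.5]
eef_rot: [-179.8, 0.2, 85.3]
ft_force: [-5.3, -4.2, -1.2]
finger_gap: 27.7
[-5.31293731 -4.23960126 -1.23376297] [-0.83290268  1.0792613  -0.12099959] [585.77022536  25.81988934  48.52079806] [-14.08051813  43.68216732  15.17941475 102.56521862 -17.45793077
  36.25370656   6.55639987] [ -2.37680689 -47.35137463   1.95107952 -14.32613343  -0.70060892
  -1.27801113   0.12867877]
```

```bash
python3 - <<'E'
from h import *
w=load("w4");c=np.array([566.19,40.51,18]);y=np.array([.08622,.99628,0])
for u,v,z in((150,117.5,81),(300,118,81),(480,120,81),(300,118,71)):print(((plane(w,u,v,z)-c)@y).round(1))
w=load("wrist2")
cv2.imwrite("pics/w2.png",w["color"][:,:,::-1])
E
python3 -m crank '[{"grip":0.2,"linear":[-0.0005,0,0.0],"angular":[0,0,0]},{"grip":0.2,"linear":[-0.001,0.0,0.0],"angular":[0,0,0]},{"grip":0.2,"linear":[-0.001,0,0.0],"angular":[0,0,0]},{"grip":0.2,"linear":[-0.001,0,0.0],"angular":[0,0,0]}]' 25
```

```text
60.0
60.0
59.8
59.4
clock: 14.03
tool_pos: [585.9, 27.7, 48.5]
eef_rot: [-179.9, 0.1, 85.3]
ft_force: [-4.0, -2.2, -3.5]
finger_gap: 27.3
```

```bash
python3 -m crank '[{"grip":0.2,"linear":[-0.0003,0.0005,0.0],"angular":[0,0,0]},{"grip":0.2,"linear":[-0.0003,0.001,0.0],"angular":[0,0,0]},{"grip":0.2,"linear":[-0.0003,0.001,0.0],"angular":[0,0,0]},{"grip":0.2,"linear":[-0.0003,0.001,0.0],"angular":[0,0,0]}]' 25
python3 -m crank '[{"grip":0.2,"linear":[0,0.0005,0.0],"angular":[0,0,0]},{"grip":0.2,"linear":[0,0.001,0.0],"angular":[0,0,0]},{"grip":0.2,"linear":[0,0.001,0.0],"angular":[0,0,0]},{"grip":0.2,"linear":[0,0.001,0.0],"angular":[0,0,0]}]' 25
```

```text
clock: 14.37
tool_pos: [586.1, 30.5, 48.5]
eef_rot: [-180.0, -0.0, 85.4]
ft_force: [-3.2, -2.0, -3.4]
finger_gap: 27.5
clock: 14.7
tool_pos: [586.1, 30.8, 48.5]
eef_rot: [180.0, 0.0, 85.4]
ft_force: [-3.2, -4.1, -5.4]
finger_gap: 27.6
```

```bash
python3 -m crank '[{"grip":0.2,"linear":[0,0.0005,0.0],"angular":[0,0,0]},{"grip":0.2,"linear":[0,0.0005,0.0],"angular":[0,0,0]},{"grip":0.2,"linear":[0,0.0005,0.0],"angular":[0,0,0]},{"grip":0.2,"linear":[0,0.0005,0.0],"angular":[0,0,0]}]' 25
python3 -m crank '[{"grip":0.2,"linear":[-0.0006,0,0],"angular":[0,0,0]},{"grip":0.2,"linear":[-0.0006,0,0.0],"angular":[0,0,0]},{"grip":0.2,"linear":[-0.0006,0,0],"angular":[0,0,0]}]' 25
```

```text
clock: 15.03
tool_pos: [586.1, 31.0, 48.6]
eef_rot: [180.0, 0.0, 85.4]
ft_force: [-2.2, -5.0, -5.7]
finger_gap: 27.4
clock: 15.28
tool_pos: [586.1, 31.2, 48.7]
eef_rot: [179.9, 0.0, 85.4]
ft_force: [-1.2, -4.6, -6.5]
finger_gap: 27.2
```

Contact is confirmed: Fy is about −4.6 N and persists with the fence load nearly gone. Next I'll set the moulding down on the bed with a light fence press and hold.

```bash
python3 -m crank '[{"grip":0.2,"linear":[0.0006,0.0001,-0.0004],"angular":[0,0,0]},{"grip":0.2,"linear":[0.0006,0.0002,-0.0008],"angular":[0,0,0]},{"grip":0.2,"linear":[0.0006,0.0002,-0.0008],"angular":[0,0,0]},{"grip":0.2,"linear":[0.0006,0.0002,-0.0008],"angular":[0,0,0]},{"grip":0.2,"linear":[0.0006,0.0002,-0.0008],"angular":[0,0,0]},{"grip":0.2,"linear":[0.0006,0.0002,-0.0008],"angular":[0,0,0]}]' 25
```

```text
clock: 15.78
tool_pos: [586.1, 31.2, 48.4]
eef_rot: [180.0, 0.0, 85.4]
ft_force: [-3.2, -4.8, -2.5]
finger_gap: 27.3
```

```bash
python3 -m crank '[{"grip":0.2,"linear":[0,0,-0.0004],"angular":[0,0,0]},{"grip":0.2,"linear":[0,0,-0.0004],"angular":[0,0,0]},{"grip":0.2,"linear":[0,0,-0.0004],"angular":[0,0,0]},{"grip":0.27,"linear":[0,0,-0.0004],"angular":[0,0,0]},{"grip":0.36,"linear":[0,0,-0.0004],"angular":[0,0,0]},{"grip":0.5,"linear":[0,0,-0.0004],"angular":[0,0,0]},{"grip":0.5,"linear":[0,0,-0.0004],"angular":[0,0,0]},{"grip":0.5,"linear":[0,0,-0.0004],"angular":[0,0,0]},{"grip":0.5,"linear":[0,0,-0.0004],"angular":[0,0,0]}]' 25
python3 -m crank '[{"grip":0.5,"linear":[0,0,0.015],"angular":[0,0,0]},{"grip":0.5,"linear":[0,0,0.04],"angular":[0,0,0]},{"grip":0.5,"linear":[0,0,0.075],"angular":[0,0,0]},{"grip":0.5,"linear":[0,0,0.11],"angular":[0,0,0]},{"grip":0.5,"linear":[0,0,0.11],"angular":[0,0,0]},{"grip":0.5,"linear":[0,0,0.11],"angular":[0,0,0]}]' 25
python3 - <<'E'
from station import env
import cv2,numpy as np
r=env.read_camera("wrist")
np.savez("pics/w5.npz",**{k:r[k] for k in("color","K","cam_to_world")});cv2.imwrite("pics/w5.png",r["color"][:,:,::-1])
E
```

```text
clock: 16.53
tool_pos: [587.1, 33.1, 47.9]
eef_rot: [179.9, -0.1, 85.5]
ft_force: [-0.5, 1.0, -0.4]
finger_gap: 42.5
clock: 17.03
tool_pos: [588.1, 32.3, 160.0]
eef_rot: [179.6, -0.1, 85.4]
ft_force: [-0.1, -0.4, -0.3]
finger_gap: 42.6
```

View pics/w5.png

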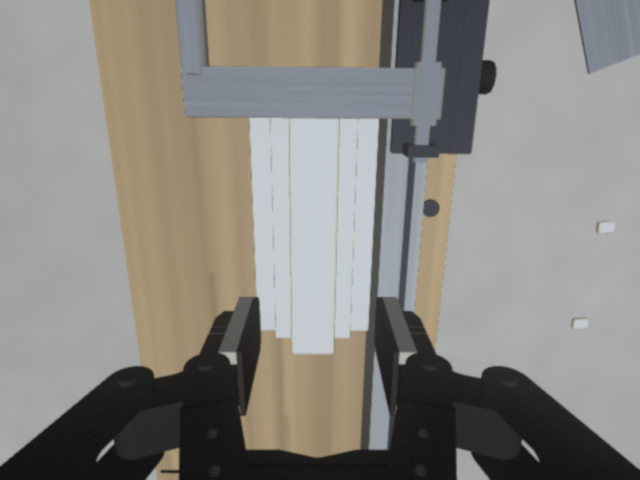

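The moulding is flush with the fence, with its end under the bar and its base corners at (260,330) and (368,330). Now back to the pin.

```bash
python3 -m crank '[{"grip":0.8,"linear":[-0.0125,0.034,0],"angular":[0,0,0]},{"grip":0.8,"linear":[-0.025,0.067,0],"angular":[0,0,0]},{"grip":0.8,"linear":[-0.0375,0.1,0],"angular":[0,0,0]},{"grip":0.8,"linear":[-0.05,0.134,0],"angular":[0,0,0]},{"grip":0.8,"linear":[-0.05,0.134,0],"angular":[0,0,0]},{"grip":0.8,"linear":[-0.05,0.134,-0.02],"angular":[0,0,0]},{"grip":0.8,"linear":[-0.05,0.134,-0.05],"angular":[0,0,0]},{"grip":0.8,"linear":[-0.05,0.134,-0.08],"angular":[0,0,0]},{"grip":0.8,"linear":[-0.05,0.134,-0.103],"angular":[0,0,0]},{"grip":0.8,"linear":[-0.05,0.134,-0.103],"angular":[0,0,0]}]' 35
python3 -m crank '[{"grip":0.8,"linear":[0,0,0],"angular":[0,0,0]},{"grip":0,"linear":[0,0,0],"angular":[0,0,0]},{"grip":0,"linear":[0,0,0],"angular":[0,0,0]},{"grip":0,"linear":[0,0,0],"angular":[0,0,0]},{"grip":0,"linear":[0,0,0],"angular":[0,0,0]},{"grip":0,"linear":[0,0,0],"angular":[0,0,0]},{"grip":0,"linear":[0,0,0],"angular":[0,0,0]},{"grip":0,"linear":[0,0,0],"angular":[0,0,0]}]' 35
python3 - <<'E'
from h import *
w=load("w5");c=np.array([566.19,40.51,18]);x=np.array([.99628,-.08622,0]);y=np.array([.08622,.99628,0])
for u in((260,330),(368,330),(377,125)):q=plane(w,*u,32)-c;print((q@x).round(1),(q@y).round(1))
for u in((230,118),(380,118)):q=plane(w,*u,81)-c;print("bar",(q@x).round(1),(q@y).round(1))
E
```

```text
clock: 17.92
tool_pos: [531.3, 164.9, 48.6]
eef_rot: [-179.3, 0.3, 85.4]
ft_force: [-0.5, -0.1, 0.1]
finger_gap: 67.9
clock: 18.58
tool_pos: [538.7, 165.4, 55.6]
eef_rot: [179.7, -0.0, 85.3]
ft_force: [4.3, -1.4, 0.9]
finger_gap: 12.4
-17.8 -91.5
60.3 -91.2
59.6 53.2
bar -21.6 59.8
bar 53.9 60.3
```

```bash
python3 -m crank '[{"grip":0,"linear":[0.0006,0,0.0115],"angular":[0,0,0]},{"grip":0,"linear":[0.0023,-0.0002,0.0228],"angular":[0,0,0]},{"grip":0,"linear":[0.0051,-0.0004,0.034],"angular":[0,0,0]},{"grip":0,"linear":[0.0091,-0.0008,0.0448],"angular":[0,0,0]},{"grip":0,"linear":[0.014,-0.0012,0.0551],"angular":[0,0,0]},{"grip":0,"linear":[0.02,-0.0017,0.0649],"angular":[0,0,0]},{"grip":0,"linear":[0.0269,-0.0023,0.0741],"angular":[0,0,0]},{"grip":0,"linear":[0.0348,-0.003,0.0825],"angular":[0,0,0]},{"grip":0,"linear":[0.0433,-0.0037,0.0901],"angular":[0,0,0]},{"grip":0,"linear":[0.0433,-0.0037,0.0901],"angular":[0,0,0]}]' 40
python3 -m crank '[{"grip":0,"linear":[0.0094,-0.0008,0.0067],"angular":[0,0,0]},{"grip":0,"linear":[0.0192,-0.0017,0.0124],"angular":[0,0,0]},{"grip":0,"linear":[0.0297,-0.0026,0.0171],"angular":[0,0,0]},{"grip":0,"linear":[0.0405,-0.0035,0.0207],"angular":[0,0,0]},{"grip":0,"linear":[0.0518,-0.0045,0.0232],"angular":[0,0,0]},{"grip":0,"linear":[0.0632,-0.0055,0.0246],"angular":[0,0,0]},{"grip":0,"linear":[0.0632,-0.0055,0.0246],"angular":[0,0,0]},{"grip":0,"linear":[0.0632,-0.0055,0.0246],"angular":[0,0,0]},{"grip":0,"linear":[0.0632,-0.0055,0.0246],"angular":[0,0,0]}]' 40
```

```text
clock: 19.42
tool_pos: [574.0, 163.3, 143.7]
eef_rot: [-179.2, -0.0, 85.4]
ft_force: [-6.9, -0.2, 2.4]
finger_gap: 12.4
clock: 20.17
tool_pos: [641.7, 159.8, 172.6]
eef_rot: [-179.9, -0.3, 85.5]
ft_force: [-3.8, 2.2, 14.8]
finger_gap: 12.4
```

```bash
python3 -m crank '[{"grip":0,"linear":[0,0,0.002],"angular":[0,0,0]},{"grip":0,"linear":[0,0,0.003],"angular":[0,0,0]},{"grip":0,"linear":[0,0,0.003],"angular":[0,0,0]},{"grip":0.4,"linear":[0,0,0.003],"angular":[0,0,0]},{"grip":0.9,"linear":[0,0,0.003],"angular":[0,0,0]},{"grip":0.9,"linear":[0,0,0.003],"angular":[0,0,0]},{"grip":0.9,"linear":[0,0,0.003],"angular":[0,0,0]},{"grip":0.9,"linear":[0,0,0.003],"angular":[0,0,0]}]' 40
python3 -m crank '[{"grip":0.9,"linear":[0,0,0.03],"angular":[0,0,0]},{"grip":0.9,"linear":[0,0,0.06],"angular":[0,0,0]},{"grip":0.9,"linear":[0,0,0.09],"angular":[0,0,0]},{"grip":0.9,"linear":[0,0.02,0.11],"angular":[0,0,0]},{"grip":0.9,"linear":[-0.03,0.05,0.11],"angular":[0,0,0]},{"grip":0.9,"linear":[-0.06,0.08,0.11],"angular":[0,0,0]},{"grip":0.9,"linear":[-0.06,0.08,0.11],"angular":[0,0,0]},{"grip":0.9,"linear":[-0.06,0.08,0.11],"angular":[0,0,0]},{"grip":0.9,"linear":[-0.06,0.08,0.11],"angular":[0,0,0]}]' 40
python3 - <<'E'
from station import env
import cv2,numpy as np
im=[]
for n in("wrist","side"):
    r=env.read_camera(n);np.savez(f"pics/{n}6.npz",**{k:r[k] for k in("color","K","cam_to_world")});im.append(r["color"][:,:,::-1])
cv2.imwrite("pics/f6.png",np.hstack([cv2.resize(im[0],(400,300)),im[1][100:325,180:480][:, :].copy() if 0 else cv2.resize(im[1][115:340,190:490],(400,300))]))
cv2.imwrite("pics/w6.png",im[0])
E
```

```text
clock: 20.83
tool_pos: [642.2, 156.6, 171.6]
eef_rot: [-179.9, 0.0, 85.4]
ft_force: [0.3, 0.3, -0.2]
finger_gap: 72.3
clock: 21.58
tool_pos: [582.5, 236.4, 282.0]
eef_rot: [180.0, 0.1, 85.4]
ft_force: [0.7, -1.0, 0.5]
finger_gap: 77.0
```

View pics/f6.png

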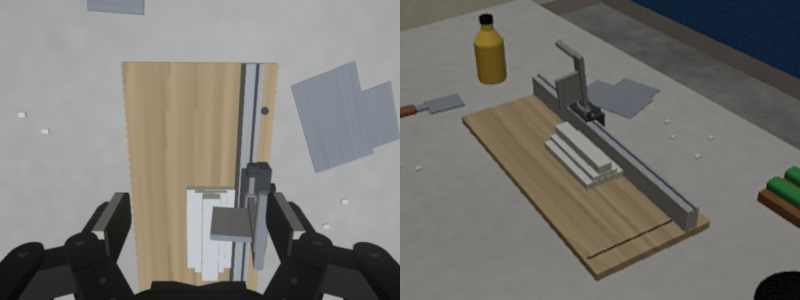

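The leaf stands upright, the moulding sits along the fence, and the gripper is clear. One last numeric check of the moulding's end follows.

```bash
python3 - <<'E'
from h import *
w=load("wrist6");c=np.array([566.19,40.51,18]);x=np.array([.99628,-.08622,0]);y=np.array([.08622,.99628,0])
g=w["color"].astype(np.float32).mean(2)
for u in(306,312,358,364):
    col=g[280:330,u];r=280+np.diff(col).argmax()+.5;q=plane(w,u,r,32)-c;print(u,r,(q@y).round(1))
for r in(306,312,318):
    row=g[r,280:330];u=280+np.diff(row).argmax()+.5;q=plane(w,u,r,32)-c;print("left x",u,(q@x).round(1))
E
```

```text
306 303.5 67.7
312 308.5 61.9
358 308.5 62.2
364 303.5 68.0
left x 298.5 -19.3
left x 298.5 -19.3
left x 298.5 -19.4
```

```bash
python3 -c "
from station import env
print(env.get_state()['clock'],env.sign_off())"
```

```text
the job is handed in; nothing more can be done
21.6833 None
```

The job is done and handed in at 21.7 s; no verdict was reported. I flipped the stop down onto its end stop, slid the moulding flush along the fence, and pressed it on the stop at about 4–5 N for roughly a second. Then I let go and flipped the stop back up to about 1.47 rad.

**Last checks**
- **Fence:** while gripped, the moulding was parallel to the fence within about 0.05°. At the end its front edge was at −19.3 mm, where −20 is exactly flush, so it is seated within camera error.
- **Length:** the moulding's end measured 67.8 mm along the jig after the flip. Before the flip its far end put it at 68.6 mm. The plate face was estimated at about 68 mm, so the two readings differ by 0.8 mm, within the 2 mm calibration.
- **Stop and robot:** the leaf stands upright, the wrist force reads about zero, and the gripper is clear of everything.

**What didn't go cleanly**
- An early sideways force that I took for the fence was probably the moulding sticking on the bed. I saw a gap in the picture and continued to real contact.
- The fingers slipped a little on the pin at the end of the downward flip and pressed about 7.5 N on the end stop. On the way up, 15 N built up and I relieved it before letting go.
- I never measured the leaf angle or the bystanders directly. The final angle comes from the gripper position, and I saw no sign of contact with the bystanders. The bowl was only partly in the last picture and the offcut not at all.

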